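# Put the amber bottle back and latch the spice-rack gate

### The arm

A 6-joint arm with a two-finger parallel gripper is mounted at the origin on the work surface. World frame = base frame: x ahead of the robot, y to its left, z up, the work surface at z = 0. Lengths are in m, angles in rad, forces in N, time in s.
With the tool pointing down it reaches from about 0.3 to 0.775 m from the base axis. Payload 14.6 kg.
Tool frame: the origin (TCP) lies on the centre line of the jaws, within the pads' length; the fingertips stand 25 mm ahead of it and the grasp point (between the pads) lies 6 mm ahead of it (ctrl.tip_reach is the distance from the TCP to the fingertips, in m); z points along the fingers, y is the line along which they close (so a half turn about z gives the same grasp; the last joint's range is limited). The gripper opens to 94 mm and grips with 3 to 60 N. Pads are 16 mm wide; open, the fingers measure 119 mm over their backs; the gripper's body (75 mm by 177 mm) begins 78 mm behind the grasp point.
Start: joints at [-1.302, 0.3, 1.521, -0, 1.321, -0.067], TCP at [0.181, -0.519, 0.23] pointing down, gripper open.
Joint ranges: [-3.03, 3.03], [-0.79, 2.21], [0.23, 2.52], [-1.04, 4.18], [0, 3.07], [-2.55, 2.55]. Speed limits (rad/s): [2.22, 2.22, 2.57, 3.14, 3.14, 3.14].

### API

Orientations are given as [roll, pitch, yaw] about the fixed x, y, z axes, in that order (R = Rz(yaw) Ry(pitch) Rx(roll)).
In Python, from station import ctrl gives the robot as it stands. The module is installed in compiled form; this text tells all that it offers.
- The arm moves only by the tool apply_moves, never from a script. Its argument "deltas" is a list of rows, each a list of 7 numbers: the closure in counts, from 0 (fully open) to 255 (shut), then the shift along the world's x, y, z in cm, then the turn, a rotation vector about the world's x, y, z in rad. In form: [[jaw, tx, ty, tz, ax, ay, az], ...]. A call has 1 to 10 rows; each row shifts and turns the commanded pose from where the row before left it; what a row does not reach is not made up. A row lasts 1/10 s, in which the tool goes at most 50 mm and 8.59 degrees, less where a joint would pass 70% of its speed; a pose out of reach is approached as far as the arm can. A call with a gripper value outside its range is refused whole. The fingers move at their own pace and stop on an object; "grip_force" is the grip in N (left out, the last holds). Time passes only in rows, so rows that do not move let the fingers close. It gives the time, the measured TCP pose, the force, the opening and the grip force at its end, in the units of the state.
- ctrl.get_obs(): the state, without advancing time (a new reading comes with each control period).
- ctrl.camera(name): name is "scene" or "top" or "wrist"; returns a dict with "img" (400x640x3 uint8, red, green, blue), "K" (3x3 intrinsics, pixels), "pose" (4x4, takes a point from camera to world coordinates); the wrist camera has in their place "hand_eye" (4x4, takes a point from camera to tool coordinates, whose origin is the TCP and whose axes are the flange's). Camera axes: x right, y up, looking along -z (the intrinsics and any distortion apply to the point x, -y, -z); pixel columns grow to the right and rows downward; lengths in m; the calibration is good to about 2 mm. A picture is of the moment at which its call begins: read the wrist's pose just before it. There is no depth.
- ctrl.hand_in(): hands the job in; it is judged then, once.
The state is a dict: "time_s": time; "qpos": joint angles; "joint_vel": joint speeds; "tau": joint torques, N m; "ee_pos": TCP position; "eef_rot": TCP orientation; "force": force on the tool from outside, world axes, zero at the start; "moment": the same for the moment, N m; "grip_width": finger opening in m; "grip_force": force on a finger pad.
Only numpy, scipy, OpenCV 4.12 (cv2) and the standard library are available. Lean on these libraries where they do the work, as an engineer would, in place of code of your own. Each camera call takes 0.05 s, during which the arm holds its last target. There are 200 camera calls.

### The job

Stand the loose amber bottle upright on the cork mat in the spice rack's empty bay, setting it down gently. Then push the rack's gate shut until its sprung latch snaps in and holds it, pressing firmly but without ramming or slamming it. Leave everything else in the rack and on the counter as it stands.

Things in the scene. Friction and masses are not known exactly. Their poses are not given: they have to be found in the camera images.
- bottle_mid (a point): Centre, half-way up, of the loose amber bottle with the BLACK screw cap, standing on the counter right of the rack (its twin with a white cap is in the rack). 92 mm tall, foot 46 mm below this point. Above its foot: body 42 mm across up to 50 mm, neck 24 mm from 58 to 68 mm, cap 29 mm from 68 to 92 mm. About 80 to 150 g. z is up its axis.
- cork_top (a point): Centre of the top, 14 mm above the counter, of a round cork mat (48 mm across) in the empty bay of the rack's front row; which of the three bays varies. The bay is open above, 64 mm wide (rack y), 62 mm deep (rack x), centred on the mat; dividers stand 42 mm, cheeks 58 mm above the counter. Next bays' middles are 68.5 mm away; things there reach 104 mm above the counter.
- rack: Wooden two-step spice rack fixed to the counter, 228 mm wide, 184 mm deep. Origin on the counter at the middle of the front, in the plane of the shut gate's back face; x runs away from the robot into the rack, y to the left, z up. Front row of three bays with middles at x = 47 mm and y = +68.5, 0 and -68.5 mm; walls 12 mm thick, dividers 6 mm.
- rear_step (a point): Middle of the rack's rear step, 65 mm above the counter, 126 mm behind the rack's origin; it runs from 78 mm behind the origin to the back board and carries low things, tops at most 90 mm above the counter. Beside it the cheeks stand 88 mm, behind it (174 to 184 mm) the back board 95 mm above the counter.
- gate (a joint): Angle of the rack's gate about its upright hinge at the rack's LEFT (+y) end: about 0 shut, positive as it swings out towards the robot, 0.45 to 0.85 at the start. Moves easily (0.025 N m), stays where left. Latched, it rests anywhere from -0.06 to +0.06, as its slotted keep is set, and stays within 3 mm of where it was pressed to; let go halfway over, it springs back 10 mm or more.
- gate_tip (a point): Middle of the gate's free end, where a steel sprung tongue sloped on the rack side sticks out. About 17 mm before latching it meets the lip of a steel keep on the rack's right cheek; forcing it over takes 6 to 12 N, then it snaps in suddenly. Just beyond, a rubber buffer stops the gate (about 5 N per mm for 2 mm, then solid). Light joinery: push under 18 N (22 N harms it), swing under 1 rad/s.
- gate_push (a point): Where to push: front face (robot's side) of the broad latch stile, 188 mm from the hinge axis, 62 mm above the counter. Its x is square to the gate, front to back; its y runs along the gate to the hinge. Gate 20 mm thick, 16 to 96 mm above the counter; stile 170 to 214 mm from the hinge. Shut, the keep's lip stands 216 mm from the hinge, 3 mm in front of the gate's face.
- gate_hinge (a point): Point on the gate's hinge axis, 56 mm above the counter, in the gate's middle plane (10 mm nearer the robot than the rack's origin, 108 mm to its left).
- spare_mid (a point): Centre of the other amber bottle (WHITE cap, same size), standing in a front bay of the rack: leave it standing.
- bell_mid (a point): Centre of a small white ceramic bell, 48 mm across and 68 mm tall, standing in a front bay of the rack: leave it standing.
- thermo_mid (a point): Centre of the white plastic thermometer box (34 x 118 x 24 mm) on the rear step: leave it.
- icepack_mid (a point): Centre of the blue ice-pack shell (70 x 58 x 18 mm) on the rear step: leave it.
- nailfile_mid (a point): A steel nail file with a red handle (about 150 x 15 x 6 mm) lying on the counter to the left: leave it.
Mind the look-alikes: they are no part of the job. What is shaped like the part that bears bottle_mid but red is not meant.

How it is judged:
On the way, in this order (a step that is already met when the one before it is completed fails the run):
1. the black-capped bottle stands on the cork mat in the empty bay, let go (horizontal distance between bottle_mid and cork_top below 0.012 m and angle between bottle_mid's own z axis and vertical below 0.12 rad and z of bottle_mid in the frame of cork_top below 0.052 m and contact force between the fingers and bottle below 0.1 N and linear speed of bottle below 0.03 m/s), for 0.2 s.
2. the gate is shut and let go, held tight against its buffer by the snapped-in latch (value of joint gate below 0.07 rad and contact force between gate and anything else above 1.5 N and contact force between each of the arm, the fingers and gate below 0.1 N), for 0.2 s.
At the end, for the whole second after the job is handed in: The black-capped bottle stands upright (within 0.12 rad) on the cork mat, its axis within 12 mm of the mat's middle, let go and at rest; the gate is latched: let go, it stays at rest at less than 0.070 rad, the tongue behind the keep's lip holding it pressed on its buffer (over 1.5 N) (all of step 1 and all of step 2 and velocity of joint gate between -0.05 and 0.05 rad/s); the robot touches nothing.
It fails at once if the gate is pushed with more than 22 N (contact force between any of the fingers, the arm and gate above 22 N).
It fails at once if the gate is slammed: it swings faster than 2.5 rad/s (velocity of joint gate below -2.5 rad/s).
It fails at once if the bottle is dropped: faster than 0.7 m/s over its bay (horizontal distance between bottle_mid and cork_top below 0.03 m and linear speed of bottle above 0.7 m/s).
It fails at once if another thing in the rack or on the counter is moved more than 20 mm (distance of any of spare_mid, bell_mid, thermo_mid, icepack_mid, nailfile_mid from where it was at the start of the episode above 0.02 m).
It fails at once if a bottle or the bell is knocked over (angle between any of bottle_mid, spare_mid, bell_mid's own z axis and vertical above 0.8 rad).
It also fails if it takes over 64 s, if anything falls off the work surface, if the arm or the gripper's body presses on something with over 40 N, if the wrist force passes 120 N, or if a joint passes its speed limit or range.

## Working session

There is one attempt and no reset: what is moved stays moved. The work goes in short steps, Python scripts to look and compute and a tool call to move; the robot and the scene stay as the last step left them, time stands still between calls to the robot, and variables do not carry over. Pictures are saved under pics/ and viewed, at most 10 in all, crops included, and the job is handed in when it is done.

Besides the shell and the picture viewer there is one more tool, called after "Request:" in YAML: its name, and indented under it one key for each argument. apply_moves: Moves the arm, as the interface text tells. Its arguments: {"type":"object","properties":{"deltas":{"type":"array"},"grip_force":{"type":"number"}},"required":["deltas"]}

```bash
mkdir -p pics; cat > h.py <<'E'
import numpy as np, cv2
from station import ctrl
from scipy.spatial.transform import Rotation as R
def snap(n,f=None):
    o=ctrl.get_obs(); c=ctrl.camera(n)
    if 'pose' in c: P=np.array(c['pose'])
    else:
        T=np.eye(4);T[:3,:3]=R.from_euler('xyz',o['eef_rot']).as_matrix();T[:3,3]=o['ee_pos'];P=T@np.array(c['hand_eye'])
    if f: cv2.imwrite('pics/'+f,c['img'][:,:,::-1])
    return c['img'],np.array(c['K']),P,c
def ray(K,P,u,v):
    d=np.linalg.inv(K)@[u,v,1]; d=P[:3,:3]@[d[0],-d[1],-d[2]]
    return P[:3,3],d/np.linalg.norm(d)
def onz(K,P,u,v,z):
    o,d=ray(K,P,u,v); return o+d*(z-o[2])/d[2]
def proj(K,P,p):
    q=np.linalg.inv(P)@np.r_[p,1]; q=K@[q[0],-q[1],-q[2]]; return q[:2]/q[2]
E
python3 - <<'E'
from h import *
for n in('scene','top'):
    i,K,P,c=snap(n,n+'0.png'); print(n,K.round(1).tolist(),P.round(3).tolist(),[k for k in c])
E
```

```text
scene [[493.3, 0.0, 322.2], [0.0, 493.3, 202.7], [0.0, 0.0, 1.0]] [[-0.576, -0.605, 0.549, 1.371], [0.817, -0.424, 0.39, 0.595], [-0.003, 0.674, 0.739, 1.141], [0.0, 0.0, 0.0, 1.0]] ['img', 'K', 'pose']
top [[481.7, 0.0, 329.3], [0.0, 481.7, 195.7], [0.0, 0.0, 1.0]] [[0.028, 0.997, -0.072, 0.504], [-1.0, 0.029, 0.004, -0.004], [0.006, 0.071, 0.997, 1.167], [0.0, 0.0, 0.0, 1.0]] ['img', 'K', 'pose']
```

View pics/scene0.png

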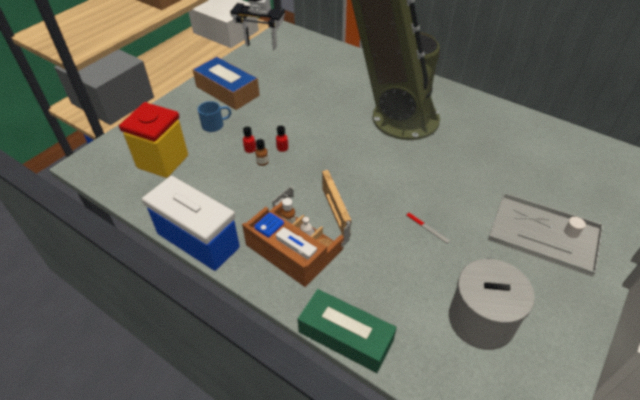

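View pics/top0.png

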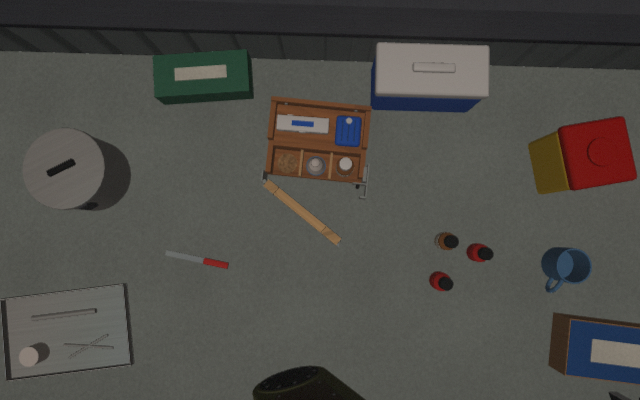

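Scene: the rack is at the centre and the gate is open towards the robot. In the top view the mat bay is the left one (287,163), the bell is at (316,166) and the white-capped spare at (346,165). The amber bottle is at (447,241), with red look-alikes at (480,253) and (441,282). The gate runs from (266,180) to (338,241).

```bash
python3 - <<'E'
from h import *
i,K,P,c=snap('top')
a=cv2.resize(i[85:255,255:375],None,fx=4.6,fy=3.5*4.6/4.6*1.0,interpolation=cv2.INTER_CUBIC) if 0 else cv2.resize(i[90:250,255:375],None,fx=3.7,fy=3.7,interpolation=cv2.INTER_CUBIC)
b=cv2.resize(i[210:300,420:500],None,fx=3.7,fy=3.7,interpolation=cv2.INTER_CUBIC)
z=np.zeros((a.shape[0],a.shape[1]+b.shape[1],3),np.uint8); z[:,:a.shape[1]]=a; z[:b.shape[0],a.shape[1]:]=b
cv2.imwrite('pics/top1.png',np.clip(z[:,:,::-1]*1.6,0,255).astype(np.uint8)); print(z.shape)
for n,u,v,h in(('bottlecap',452,241,.092),('amber body',443,241,.03),('mat',287,163,.014),('spare cap',346,164,.12),('hinge',266,182,.09),('tip',338,242,.096)):print(n,onz(K,P,u,v,h).round(3))
E
```

```text
(592, 740, 3)
bottlecap [ 0.488 -0.284  0.092]
amber body [ 0.487 -0.279  0.03 ]
mat [0.663 0.096 0.014]
spare cap [ 0.65  -0.043  0.12 ]
hinge [0.608 0.135 0.09 ]
tip [ 0.479 -0.03   0.096]
```

View pics/top1.png

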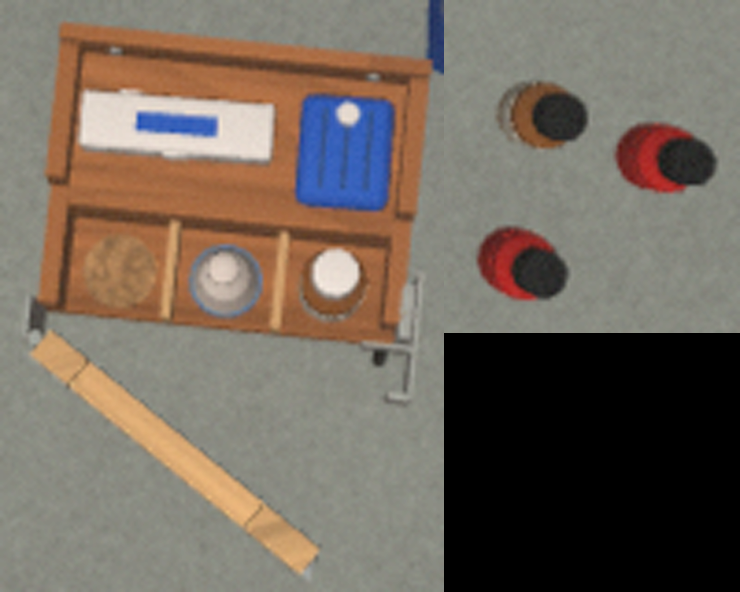

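The enlarged crop shows the mat at full-frame (287.4,163.2), and the rack's front top corners at about (265.3,171.6) and (361.2,182.7). The gate's free end is at about (339,242). The amber bottle stands clear of the red ones.

```bash
python3 - <<'E'
from h import *
i,K,P,c=snap('top')
f=lambda u,v,h:onz(K,P,255+u/3.7,90+v/3.7,h)
l=f(38,302,.058);r=f(393,343,.058);m=f(120,271,.014)
print('mat',m,'l',l,'r',r,'w',np.linalg.norm(l-r))
d=l-r;yaw=np.arctan2(-d[0],d[1]);print('yaw',yaw)
bl=f(60,24,.095);br=f(432,62,.095);d=bl-br;print('back',np.linalg.norm(d),np.arctan2(-d[0],d[1]))
# gate
yaw=np.arctan2(-d[0],d[1])
Rz=R.from_euler('z',yaw).as_matrix()
O=m-Rz@[.047,.0685,.014];print('origin',O); 
for n,p in(('l',l),('r',r),('bl',bl),('gateend back',f(322,545,.096)),('gateend front',f(305,575,.096)),('gate hinge',f(32,347,.096)),('hingetop',f(50,332,.096)),('bell',f(224,266,.08)),('lip',f(365,345,.06))):print(n,(Rz.T@(p-O)*1000).round(1))
o=ctrl.get_obs();print({k:np.round(v,3).tolist() for k,v in o.items()})
c=ctrl.camera('wrist');print(c['K'],np.round(c['hand_eye'],3),[k for k in c])
E
```

```text
mat [0.66266561 0.09452717 0.014     ] l [0.63560435 0.14131783 0.058     ] r [ 0.61631053 -0.08130407  0.058     ] w 0.2234563985119353
yaw -0.08645030796041082
back 0.22860383972352846 -0.07341883371426366
origin [6.10767549e-01 2.96592965e-02 1.21430643e-17]
l [ 16.6 113.2  58. ]
r [  13.7 -110.3   58. ]
bl [183.9 113.7  95. ]
gateend back [-115.6  -77.4   96. ]
gateend front [-134.4  -69.1   96. ]
gate hinge [-15.  108.4  96. ]
hingetop [-4.9 98.7 96. ]
bell [48. -1. 80.]
lip [ 10.4 -92.9  60. ]
{'time_s': 0.2, 'qpos': [-1.302, 0.3, 1.521, -0.0, 1.321, -0.067], 'joint_vel': [0.001, -0.002, -0.003, 0.0, 0.0, 0.001], 'tau': [-0.003, -53.151, -35.256, 0.071, 0.023, -0.0], 'ee_pos': [0.181, -0.519, 0.23], 'eef_rot': [-3.141, -0.0, 0.336], 'force': [-0.152, -0.186, -0.575], 'moment': [-0.061, -0.001, -0.046], 'grip_force': 0.0, 'grip_width': 0.094}
[[337.95841236   0.         321.63052604]
 [  0.         337.95841236 196.52980706]
 [  0.           0.           1.        ]] [[-0.     0.969  0.245  0.071]
 [ 1.     0.001 -0.001 -0.001]
 [-0.001  0.245 -0.969 -0.153]
 [ 0.     0.     0.     1.   ]] ['img', 'K', 'hand_eye']
```

Request:
apply_moves:
  deltas:
    - [115,3.05,2.4,0,0,0,-0.041]
    - [115,3.05,2.4,0,0,0,-0.041]
    - [115,3.05,2.4,0,0,0,-0.041]
    - [115,3.05,2.4,0,0,0,-0.041]
    - [115,3.05,2.4,0,0,0,-0.041]
    - [115,3.05,2.4,0,0,0,-0.041]
    - [115,3.05,2.4,0,0,0,-0.041]
    - [115,3.05,2.4,0,0,0,-0.041]
    - [115,3.05,2.4,0,0,0,-0.041]
    - [115,3.05,2.2,0,0,0,-0.041]
  grip_force: 12

```text
time_s: 1.25
ee_pos: [0.4873, -0.2799, 0.2304]
eef_rot: [-3.142, 0.0, -0.076]
force: [-0.4, -0.9, 0.2]
grip_width: 0.0513
grip_force: 0.0
```

Request:
apply_moves:
  deltas:
    - [115,0,0,0,0,0,0]
    - [115,0,0,0,0,0,0]

```text
time_s: 1.45
ee_pos: [0.4864, -0.2809, 0.2301]
eef_rot: [-3.141, 0.001, -0.072]
force: [-0.9, -0.3, 0.1]
grip_width: 0.0515
grip_force: 0.0
```

```bash
python3 - <<'E'
from h import *
i,K,P,c=snap('wrist','w1.png')
o=ctrl.get_obs();print(o['ee_pos'],o['eef_rot'],o['grip_width'],o['time_s'])
print(proj(K,P,[.486,-.281,.092]))
E
```

```text
[ 0.48587346 -0.281473    0.2302403 ] [-3.14150908e+00  4.79933021e-04 -7.35946748e-02] 0.051873911651605084 1.5
[322.10693032 193.2283317 ]
```

View pics/w1.png

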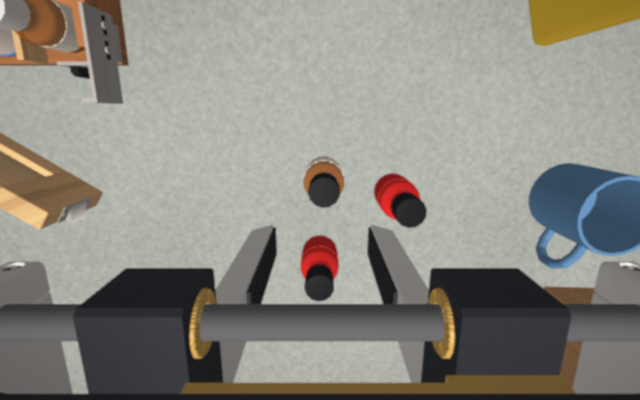

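The wrist view shows the black cap at about (323,191), where I predicted (322,193), so the position is confirmed. The red bottle at (320,265) will stay clear of the descent.

Request:
apply_moves:
  deltas:
    - [115,0.1,0,-2.4,0,0,0]
    - [115,0,0,-2.4,0,0,0]
    - [115,0,0,-2.4,0,0,0]
    - [115,0,0,-2.4,0,0,0]
    - [115,0,0,-2.4,0,0,0]
    - [115,0,0,-2.4,0,0,0]
    - [115,0,0,0,0,0,0]
    - [200,0,0,0,0,0,0]
    - [200,0,0,0,0,0,0]
    - [200,0,0,0,0,0,0]
  grip_force: 15

```text
time_s: 2.5
ee_pos: [0.4876, -0.2818, 0.0878]
eef_rot: [3.141, -0.002, -0.074]
force: [-0.6, 0.4, -0.0]
grip_width: 0.0312
grip_force: 0.2
```

Request:
apply_moves:
  deltas:
    - [200,0,0,0,0,0,0]
    - [200,0,0,1,0,0,0]
    - [200,0,0,2.5,0,0,0]
    - [200,0,0,2.5,0,0,0]
    - [200,0,0,2.5,0,0,0]
    - [200,0,0,2.5,0,0,0]
    - [200,0,0,2,0,0,0]
    - [200,0,0,0,0,0,0]

```text
time_s: 3.3
ee_pos: [0.488, -0.2816, 0.2197]
eef_rot: [3.139, -0.004, -0.074]
force: [0.5, 0.1, -1.7]
grip_width: 0.029
grip_force: 15.0
```

```bash
python3 - <<'E'
from h import *
i,K,P,c=snap('wrist','w2.png')
o=ctrl.get_obs();print(o['ee_pos'],o['eef_rot'],o['grip_width'],o['grip_force'])
i,K,P,c=snap('scene','s2.png')
E
```

```text
[ 0.48747035 -0.28134464  0.21759016] [ 3.14050931e+00 -2.02079228e-03 -7.40212267e-02] 0.028337401828516205 14.999889135360718
```

View pics/w2.png

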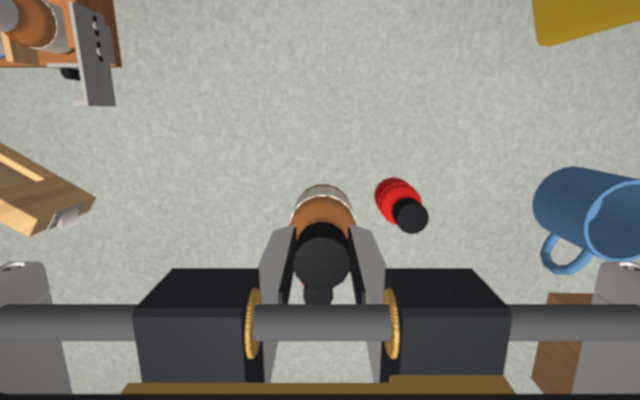

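The bottle is held by its cap (centre about (322,257)) and looks upright between the pads. I'll check its offset and tilt in the hand, then work out the carry move.

```bash
python3 - <<'E'
from h import *
i,K,P,c=snap('wrist')
o=ctrl.get_obs();t=np.array(o['ee_pos'])
hsv=cv2.cvtColor(i,cv2.COLOR_RGB2HSV)
print('zpred cap top',proj(K,P,t+[0,0,.0055]))
g=i.max(2); print('col322 rows',[(r,int(g[r,322])) for r in range(170,306,4)])
for h in(.0055,-.0365,-.0865):  # rim tops: far side edge
    w=.021 if h<-.03 else .0145
    print(h,'far edge',proj(K,P,t+[w,0,h]),'near',proj(K,P,t+[-w,0,h]))
m=((hsv[...,0]<20)&(hsv[...,1]>110)&(hsv[...,2]>50)).astype(np.uint8);m[:170]=0;m[260:]=0;m[:,:280]=0;m[:,370:]=0
x=np.where(m.any(0))[0];print('amber cols',x.min(),x.max())
tx,ty=.6627,.0945; print('delta cm',(np.array([tx,ty])-t[:2])*100,t,o['eef_rot'])
E
```

```text
zpred cap top [322.20175147 263.67145227]
col322 rows [(170, 190), (174, 193), (178, 183), (182, 182), (186, 124), (190, 136), (194, 187), (198, 110), (202, 129), (206, 151), (210, 155), (214, 152), (218, 128), (222, 56), (226, 23), (230, 23), (234, 25), (238, 49), (242, 55), (246, 55), (250, 53), (254, 52), (258, 54), (262, 51), (266, 48), (270, 52), (274, 50), (278, 48), (282, 47), (286, 45), (290, 47), (294, 46), (298, 46), (302, 46)]
0.0055 far edge [319.9019818  235.09808568] near [324.40250183 291.01455871]
-0.0365 far edge [319.35735785 198.93615032] near [324.5694121  265.15119344]
-0.0865 far edge [319.75130017 181.5715642 ] near [323.95808712 235.91445904]
amber cols 291 354
delta cm [17.58278068 37.55005694] [ 0.48687219 -0.28100057  0.21546656] [-3.14089959e+00  1.18973298e-03 -7.41628286e-02]
```

Request:
apply_moves:
  deltas:
    - [200,0.8,1.7,0.5,0,0,0]
    - [200,1.6,3.4,0.5,0,0,0]
    - [200,1.6,3.4,0.5,0,0,0]
    - [200,1.6,3.4,0.5,0,0,0]
    - [200,1.6,3.4,0,0,0,0]
    - [200,1.6,3.4,0,0,0,0]
    - [200,1.6,3.4,0,0,0,0]
    - [200,1.6,3.4,0,0,0,0]
    - [200,1.6,3.4,0,0,0,0]
    - [200,1.6,3.4,0,0,0,0]

```text
time_s: 4.45
ee_pos: [0.6393, 0.0432, 0.2348]
eef_rot: [3.141, 0.002, -0.074]
force: [-0.2, -1.4, -1.0]
grip_width: 0.0288
grip_force: 15.0
```

Request:
apply_moves:
  deltas:
    - [200,1.6,3.4,0,0,0,0]
    - [200,0.7,1.9,0,0,0,0]
    - [200,0,0,0,0,0,0]
    - [200,0,0,0,0,0,0]

```text
time_s: 4.85
ee_pos: [0.6619, 0.0945, 0.235]
eef_rot: [3.141, 0.002, -0.074]
force: [-0.3, -0.2, -0.6]
grip_width: 0.0286
grip_force: 15.0
```

```bash
python3 - <<'E'
from h import *
i,K,P,c=snap('wrist','w3.png')
o=ctrl.get_obs();print(o['ee_pos'],o['eef_rot'],o['grip_width'],o['grip_force'])
print('mat pred',proj(K,P,[.6627,.0945,.014]))
E
```

```text
[0.66186477 0.09395732 0.2354567 ] [ 3.14117734e+00  1.55812283e-03 -7.45906214e-02] 0.028731555350842066 14.99984085559845
mat pred [321.64597472 174.48973047]
```

View pics/w3.png

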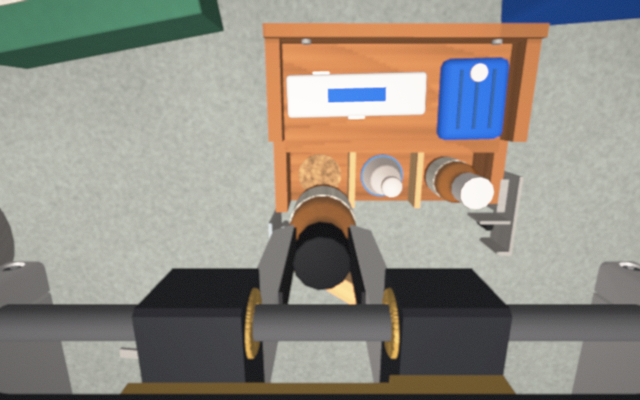

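The mat is at about (320,175), within 2 px of the prediction, and the bay is aligned with the jaws. Lowering.

Request:
apply_moves:
  deltas:
    - [200,0.1,0,-1,0,0,0]
    - [200,0,0,-2,0,0,0]
    - [200,0,0,-2,0,0,0]
    - [200,0,0,-2,0,0,0]
    - [200,0,0,-2,0,0,0]
    - [200,0,0,-2,0,0,0]
    - [200,0,0,-1,0,0,0]
    - [200,0,0,-0.5,0,0,0]
    - [200,0,0,0,0,0,0]

```text
time_s: 5.8
ee_pos: [0.6631, 0.0944, 0.1112]
eef_rot: [3.141, 0.0, -0.075]
force: [0.5, 1.2, -1.1]
grip_width: 0.0289
grip_force: 15.0
```

Request:
apply_moves:
  deltas:
    - [200,0,0,-0.2,0,0,0]
    - [200,0,0,-0.2,0,0,0]
    - [200,0,0,-0.1,0,0,0]

```text
time_s: 6.1
ee_pos: [0.6633, 0.0947, 0.1067]
eef_rot: [-3.141, -0.001, -0.074]
force: [-0.7, 0.1, -0.5]
grip_width: 0.0285
grip_force: 15.0
```

Request:
apply_moves:
  deltas:
    - [200,0,0,-0.2,0,0,0]
    - [200,0,0,-0.1,0,0,0]
    - [200,0,0,-0.1,0,0,0]

```text
time_s: 6.4
ee_pos: [0.6632, 0.0947, 0.1024]
eef_rot: [-3.142, -0.0, -0.074]
force: [0.1, 0.1, -1.4]
grip_width: 0.0286
grip_force: 15.0
```

Request:
apply_moves:
  deltas:
    - [200,0,0,-0.1,0,0,0]
    - [200,0,0,-0.1,0,0,0]

```text
time_s: 6.6
ee_pos: [0.6637, 0.0947, 0.1015]
eef_rot: [-3.142, -0.002, -0.074]
force: [-1.4, -1.4, 13.6]
grip_width: 0.0286
grip_force: 15.0
```

Request:
apply_moves:
  deltas:
    - [200,0,0,0.1,0,0,0]
    - [160,0,0,0,0,0,0]
    - [140,0,0,0,0,0,0]
    - [125,0,0,0,0,0,0]
    - [125,0,0,0,0,0,0]
    - [125,0,0,1,0,0,0]
    - [125,0,0,2,0,0,0]
    - [125,0,0,4,0,0,0]
    - [125,0,0,4,0,0,0]
    - [125,0,0,2,0,0,0]

```text
time_s: 7.6
ee_pos: [0.6638, 0.0948, 0.2365]
eef_rot: [-3.141, -0.005, -0.074]
force: [0.8, -0.2, -0.2]
grip_width: 0.0477
grip_force: 0.0
```

```bash
python3 - <<'E'
from h import *
i,K,P,c=snap('wrist','w4.png')
o=ctrl.get_obs();print(o['ee_pos'],o['eef_rot'],o['grip_width'],o['grip_force'],o['time_s'])
print('mat pred',proj(K,P,[.6627,.0945,.014]),'cap pred',proj(K,P,[.6627,.0945,.106]))
E
```

```text
[0.66437198 0.09484658 0.23870375] [-3.14026458 -0.00807273 -0.07420978] 0.04812870094252307 0.0 7.65
mat pred [322.31326897 177.37425467] cap pred [322.52168343 197.01255562]
```

View pics/w4.png

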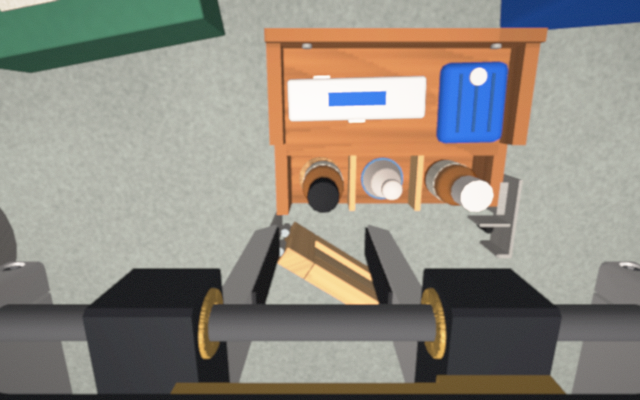

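The bottle stands upright on the mat, with its cap at (323,195), matching the (322,197) prediction. Next is the gate: plan an approach point in front of the stile, then an arc about the hinge.

```bash
cat > g.py <<'E'
from h import *
yaw0=-.075; Rz=R.from_euler('z',yaw0).as_matrix()[:2,:2]
O=np.array([.6627,.0945])-Rz@[.047,.0685]; H=O+Rz@[-.010,.108]
def pose(th,off):  # off: tool centre from gate middle plane
    return H+Rz@(.188*np.array([-np.sin(th),-np.cos(th)])+off*np.array([-np.cos(th),np.sin(th)]))
def state(p):
    q=Rz.T@(np.array(p[:2])-H)
    # solve th for r=.188 along gate
    return q
E
python3 - <<'E'
from g import *
o=ctrl.get_obs();t=np.array(o['ee_pos']);print('H',H,t,o['eef_rot'],o['qpos'])
s=pose(.566,.045);print('start',s,'delta cm',(s-t[:2])*100,'yaw',yaw0-.566, 'dz',(.068-t[2])*100)
ths=np.arange(.566,-.07,-.05);off=.018
p=[pose(a,off) for a in ths]
for a,q,d in zip(ths,p,np.diff(p,axis=0)*100):print(round(a,3),q.round(4),d.round(2))
E
```

```text
H [0.60881996 0.13815995] [0.66437198 0.09484658 0.23870375] [-3.14026458 -0.00807273 -0.07420978] [8.72345178e-02 5.69421156e-01 1.12128236e+00 1.32894174e-05
 1.44270791e+00 1.73223362e+00]
start [0.46032906 0.01438817] delta cm [-20.40429175  -8.04584114] yaw -0.6409999999999999 dz -17.070375223008977
0.566 [ 0.482  -0.0018] [ 0.72 -0.62]
0.516 [ 0.4891 -0.0079] [ 0.75 -0.58]
0.466 [ 0.4966 -0.0137] [ 0.77 -0.54]
0.416 [ 0.5043 -0.0191] [ 0.8 -0.5]
0.366 [ 0.5123 -0.0242] [ 0.82 -0.46]
0.316 [ 0.5205 -0.0288] [ 0.85 -0.42]
0.266 [ 0.529 -0.033] [ 0.87 -0.38]
0.216 [ 0.5376 -0.0368] [ 0.88 -0.33]
0.166 [ 0.5465 -0.0401] [ 0.9  -0.29]
0.116 [ 0.5555 -0.043 ] [ 0.91 -0.24]
0.066 [ 0.5646 -0.0454] [ 0.92 -0.2 ]
0.016 [ 0.5738 -0.0474] [ 0.93 -0.15]
```

Request:
apply_moves:
  deltas:
    - [255,-2.5,-1,0,0,0,-0.07]
    - [255,-3,-1.2,0,0,0,-0.08]
    - [255,-3,-1.2,0,0,0,-0.08]
    - [255,-3,-1.2,0,0,0,-0.08]
    - [255,-3,-1.2,0,0,0,-0.08]
    - [255,-3,-1.2,0,0,0,-0.08]
    - [255,-2.9,-1.05,0,0,0,-0.097]
    - [255,0,0,0,0,0,0]
  grip_force: 20

```text
time_s: 8.45
ee_pos: [0.4571, 0.0135, 0.232]
eef_rot: [-3.141, -0.0, -0.645]
force: [0.4, 1.5, 0.1]
grip_width: 0.0004
grip_force: 0.0
```

Request:
apply_moves:
  deltas:
    - [255,0,0,-3,0,0,0]
    - [255,0,0,-3,0,0,0]
    - [255,0,0,-3,0,0,0]
    - [255,0,0,-3,0,0,0]
    - [255,0,0,-3,0,0,0]
    - [255,0,0,-2,0,0,0]
    - [255,0,0,0,0,0,0]

```text
time_s: 9.15
ee_pos: [0.4583, 0.0144, 0.0593]
eef_rot: [3.139, 0.004, -0.64]
force: [0.4, 0.0, 0.3]
grip_width: 0.0005
grip_force: 0.0
```

```bash
python3 - <<'E'
from g import *
i,K,P,c=snap('wrist','w5.png')
o=ctrl.get_obs();print(o['ee_pos'],o['eef_rot'],o['grip_width'],o['force'],o['time_s'])
E
```

```text
[0.45917484 0.01437043 0.06095036] [ 3.14054238e+00  1.59337253e-03 -6.40362100e-01] 0.0005805623197559349 [ 0.14257086 -0.48966615  0.62409129] 9.2
```

View pics/w5.png

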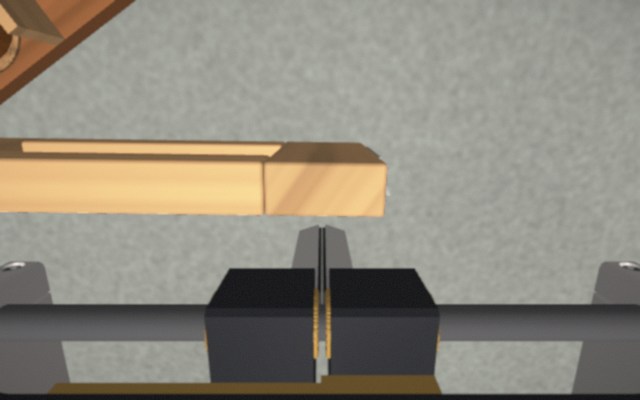

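The gripper is square to the gate, with the closed fingers in front of the stile (320,230) and a gap of roughly 25 mm. Advancing to contact.

Request:
apply_moves:
  deltas:
    - [255,0.56,-0.42,0.3,0,0,0]
    - [255,0.56,-0.42,0.2,0,0,0]
    - [255,0.56,-0.42,0,0,0,0]
    - [255,0.24,-0.18,0,0,0,0]
    - [255,0.24,-0.18,0,0,0,0]
    - [255,0.24,-0.18,0,0,0,0]

```text
time_s: 9.8
ee_pos: [0.4834, -0.0039, 0.0665]
eef_rot: [3.142, 0.0, -0.641]
force: [-0.8, 0.3, 0.1]
grip_width: 0.0003
grip_force: 0.1
```

Request:
apply_moves:
  deltas:
    - [255,0.36,-0.31,0,0,0,0.025]
    - [255,0.36,-0.31,0,0,0,0.025]
    - [255,0.37,-0.29,0,0,0,0.025]
    - [255,0.38,-0.29,0,0,0,0.025]
    - [255,0.38,-0.27,0,0,0,0.025]
    - [255,0.39,-0.27,0,0,0,0.025]

```text
time_s: 10.4
ee_pos: [0.5058, -0.0213, 0.0664]
eef_rot: [3.142, 0.0, -0.49]
force: [-0.9, -0.1, -0.4]
grip_width: 0.0005
grip_force: 0.1
```

```bash
python3 - <<'E'
from g import *
i,K,P,c=snap('wrist','w6.png')
o=ctrl.get_obs();print(o['ee_pos'],o['eef_rot'],o['grip_width'],o['force'],o['time_s'])
th=yaw0-o['eef_rot'][2]; print('th',th)
q=Rz.T@(np.array(o['ee_pos'][:2])-H);print('along',-q@[np.sin(th),np.cos(th)],'off',q@[-np.cos(th),np.sin(th)])
E
```

```text
[ 0.50634255 -0.02165716  0.06650088] [-3.14150974e+00 -3.53037867e-04 -4.88196383e-01] 0.0003975077609589778 [ 1.26850167 -0.24017805  0.41661215] 10.45
th 0.41319638262786035
along 0.18921267721023652 off 0.01554641237341416
```

View pics/w6.png

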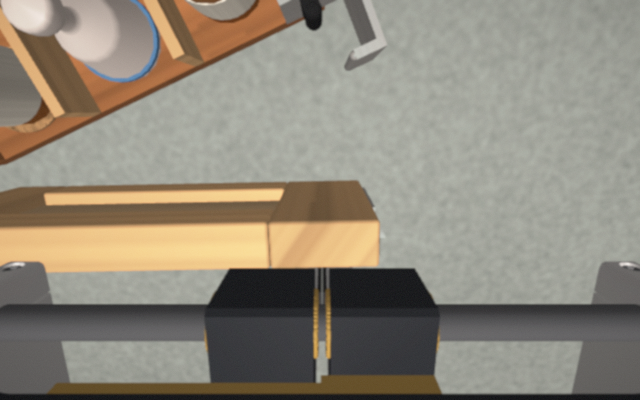

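Contact made and the gate follows, staying parallel to the tool. Continuing the arc up to before the keep.

Request:
apply_moves:
  deltas:
    - [255,0.4,-0.25,0,0,0,0.025]
    - [255,0.4,-0.25,0,0,0,0.025]
    - [255,0.41,-0.23,0,0,0,0.025]
    - [255,0.41,-0.23,0,0,0,0.025]
    - [255,0.42,-0.21,0,0,0,0.025]
    - [255,0.43,-0.21,0,0,0,0.025]
    - [255,0.43,-0.19,0,0,0,0.025]
    - [255,0.44,-0.19,0,0,0,0.025]

```text
time_s: 11.25
ee_pos: [0.5394, -0.0389, 0.0664]
eef_rot: [3.142, 0.0, -0.289]
force: [0.1, 0.4, -0.0]
grip_width: 0.0005
grip_force: 0.1
```

Request:
apply_moves:
  deltas:
    - [255,0.18,-0.07,0,0,0,0.01]
    - [255,0.18,-0.06,0,0,0,0.01]
    - [255,0.18,-0.06,0,0,0,0.01]
    - [255,0.18,-0.06,0,0,0,0.01]

```text
time_s: 11.65
ee_pos: [0.5463, -0.0413, 0.0664]
eef_rot: [3.142, 0.0, -0.25]
force: [-0.8, -0.6, -0.5]
grip_width: 0.0002
grip_force: 0.1
```

Request:
apply_moves:
  deltas:
    - [255,0.1,-0.03,0,0,0,0.005]
    - [255,0.1,-0.03,0,0,0,0.005]
    - [255,0.1,-0.03,0,0,0,0.005]

```text
time_s: 11.95
ee_pos: [0.5493, -0.0422, 0.0664]
eef_rot: [3.142, 0.0, -0.236]
force: [-0.2, -0.2, 1.0]
grip_width: 0.0006
grip_force: 0.1
```

Request:
apply_moves:
  deltas:
    - [255,0.1,-0.03,0,0,0,0.005]
    - [255,0.1,-0.03,0,0,0,0.005]
    - [255,0.1,-0.03,0,0,0,0.005]

```text
time_s: 12.25
ee_pos: [0.5523, -0.0431, 0.0664]
eef_rot: [3.142, -0.0, -0.221]
force: [-0.6, -0.7, -0.9]
grip_width: 0.0006
grip_force: 0.1
```

Request:
apply_moves:
  deltas:
    - [255,0.1,-0.03,0,0,0,0.005]
    - [255,0.1,-0.03,0,0,0,0.005]
    - [255,0.1,-0.03,0,0,0,0.005]

```text
time_s: 12.55
ee_pos: [0.5553, -0.044, 0.0664]
eef_rot: [3.142, 0.0, -0.206]
force: [0.5, -0.1, 0.1]
grip_width: 0.0004
grip_force: 0.1
```

Request:
apply_moves:
  deltas:
    - [255,0.1,-0.02,0,0,0,0.005]
    - [255,0.1,-0.02,0,0,0,0.005]
    - [255,0.1,-0.02,0,0,0,0.005]

```text
time_s: 12.85
ee_pos: [0.5583, -0.0446, 0.0664]
eef_rot: [3.142, 0.0, -0.191]
force: [-0.4, -0.7, -0.3]
grip_width: 0.0002
grip_force: 0.1
```

Request:
apply_moves:
  deltas:
    - [255,0.1,-0.02,0,0,0,0.005]
    - [255,0.1,-0.02,0,0,0,0.005]

```text
time_s: 13.05
ee_pos: [0.5603, -0.045, 0.0665]
eef_rot: [-3.142, -0.0, -0.181]
force: [1.0, 1.2, 0.5]
grip_width: 0.0008
grip_force: 0.1
```

Request:
apply_moves:
  deltas:
    - [255,0.1,-0.02,0,0,0,0.005]
    - [255,0.1,-0.02,0,0,0,0.005]

```text
time_s: 13.25
ee_pos: [0.562, -0.0454, 0.0664]
eef_rot: [3.142, 0.001, -0.171]
force: [-4.8, -0.2, 2.8]
grip_width: 0.0006
grip_force: 2.3
```

Request:
apply_moves:
  deltas:
    - [255,0.1,-0.02,0,0,0,0.005]
    - [255,0.1,-0.02,0,0,0,0.005]

```text
time_s: 13.45
ee_pos: [0.5639, -0.0458, 0.0664]
eef_rot: [3.141, 0.001, -0.161]
force: [-7.2, -1.4, 3.7]
grip_width: 0.0006
grip_force: 2.8
```

Request:
apply_moves:
  deltas:
    - [255,0.1,-0.02,0,0,0,0.005]
    - [255,0.1,-0.02,0,0,0,0.005]

```text
time_s: 13.65
ee_pos: [0.5658, -0.0463, 0.0664]
eef_rot: [3.141, 0.001, -0.151]
force: [-5.6, -1.6, 3.7]
grip_width: 0.0009
grip_force: 3.3
```

Request:
apply_moves:
  deltas:
    - [255,0.1,-0.02,0,0,0,0.005]
    - [255,0.1,-0.02,0,0,0,0.005]

```text
time_s: 13.85
ee_pos: [0.5677, -0.0467, 0.0664]
eef_rot: [3.141, 0.002, -0.141]
force: [-6.8, -1.1, 4.3]
grip_width: 0.0004
grip_force: 3.8
```

Request:
apply_moves:
  deltas:
    - [255,0.1,-0.02,0,0,0,0.005]
    - [255,0.1,-0.02,0,0,0,0.005]

```text
time_s: 14.05
ee_pos: [0.5696, -0.0471, 0.0664]
eef_rot: [3.141, 0.002, -0.131]
force: [-9.2, -0.8, 5.5]
grip_width: 0.0008
grip_force: 4.3
```

Request:
apply_moves:
  deltas:
    - [255,0.1,-0.02,0,0,0,0.005]
    - [255,0.1,-0.02,0,0,0,0.005]

```text
time_s: 14.25
ee_pos: [0.5715, -0.0475, 0.0664]
eef_rot: [3.141, 0.002, -0.121]
force: [-10.4, -1.0, 5.7]
grip_width: 0.0009
grip_force: 4.9
```

Request:
apply_moves:
  deltas:
    - [255,0.1,-0.02,0,0,0,0.005]

```text
time_s: 14.35
ee_pos: [0.5725, -0.0477, 0.0664]
eef_rot: [3.141, 0.002, -0.116]
force: [-8.9, -1.2, 5.3]
grip_width: 0.0008
grip_force: 4.2
```

Request:
apply_moves:
  deltas:
    - [255,0.1,-0.02,0,0,0,0.005]
    - [255,0.1,-0.02,0,0,0,0.005]

```text
time_s: 14.55
ee_pos: [0.5754, -0.048, 0.0665]
eef_rot: [-3.142, -0.0, -0.106]
force: [-4.7, 0.2, 1.4]
grip_width: 0.0004
grip_force: 2.3
```

Request:
apply_moves:
  deltas:
    - [255,0.1,-0.02,0,0,0,0.005]

```text
time_s: 14.65
ee_pos: [0.576, -0.0481, 0.0664]
eef_rot: [-3.142, 0.001, -0.101]
force: [-7.5, -0.3, 4.7]
grip_width: 0.0007
grip_force: 3.9
```

Request:
apply_moves:
  deltas:
    - [255,0.1,-0.02,0,0,0,0.005]

```text
time_s: 14.75
ee_pos: [0.5766, -0.0483, 0.0664]
eef_rot: [-3.142, 0.002, -0.096]
force: [-11.6, 0.9, 6.4]
grip_width: 0.0007
grip_force: 5.6
```

The force dropped (about 10 N to 5 N) with a jump forward, then rose at buffer stiffness, so the latch has snapped. Backing off and checking.

Request:
apply_moves:
  deltas:
    - [255,-0.2,0.02,0,0,0,0]
    - [255,-0.5,0.05,0,0,0,0]
    - [255,-1,0.1,0,0,0,0]
    - [255,-2,0.2,0,0,0,0]
    - [255,-2,0.2,0,0,0,0]
    - [255,0,0,0,0,0,0]

```text
time_s: 15.35
ee_pos: [0.5188, -0.0424, 0.0664]
eef_rot: [-3.142, 0.001, -0.096]
force: [0.3, 0.0, 0.9]
grip_width: -0.0001
grip_force: 0.0
```

```bash
python3 - <<'E'
from g import *
i,K,P,c=snap('wrist','w7.png')
o=ctrl.get_obs();print(o['ee_pos'],o['eef_rot'],o['force'],o['time_s'])
for th in(.06,0.02,-.02,-.06):
  q=H+Rz@(.19*np.array([-np.sin(th),-np.cos(th)])+.01*np.array([-np.cos(th),np.sin(th)])); print(th,proj(K,P,[*q,.096]))
E
```

```text
[ 0.52012582 -0.04263767  0.06677295] [-3.14158627e+00 -6.99300644e-04 -9.61324638e-02] [0.67697821 0.99659152 1.37812089] 15.4
0.06 [325.55426639 154.5262888 ]
0.02 [327.119305   133.43570787]
-0.02 [327.87543181 111.64383649]
-0.06 [327.78305854  89.15165591]
```

View pics/w7.png

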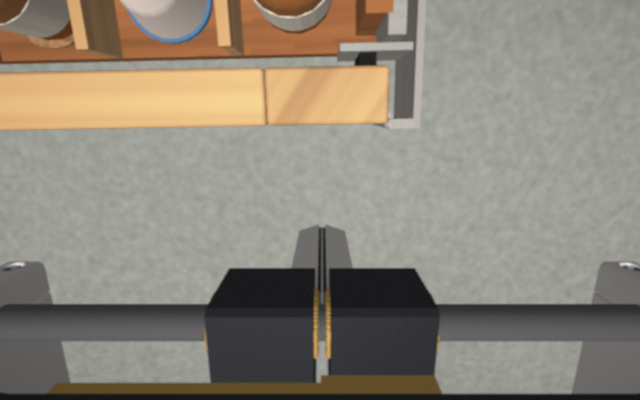

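The gate's front edge is at row ~127, so its angle is about 0.01 rad, right where it was pressed to. The tongue sits behind the keep's lip (400,123). The fingers are clear.

Request:
apply_moves:
  deltas:
    - [255,-1,0.1,1,0,0,0]
    - [255,0,0,0,0,0,0]
    - [255,0,0,0,0,0,0]
    - [255,0,0,0,0,0,0]

```text
time_s: 15.8
ee_pos: [0.5107, -0.0417, 0.0761]
eef_rot: [-3.142, -0.0, -0.096]
force: [-0.1, -0.1, 0.2]
grip_width: 0.0004
grip_force: 0.0
```

```bash
python3 -c "
from station import ctrl
print(ctrl.hand_in())"
```

```text
the job is handed in; nothing more can be done
None
```

The black-capped bottle stands upright on the cork mat, the gate looks latched at about 0.01 rad with the robot clear of it, and I handed the job in at 15.8 s (the hand-in returned no verdict).

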